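# Clamp a carving panel to the set force

## Robot

A 7-joint arm with a two-finger parallel gripper is mounted at the origin on the work surface. World frame = base frame: x ahead of the robot, y to its left, z up, the work surface at z = 0. Lengths are in m, angles in rad, forces in N, time in s.
With the tool pointing down it reaches from about 0.4 to 0.85 m from the base axis. Payload 10.4 kg.
Tool frame: the origin (TCP) lies on the centre line of the jaws, within the pads' length; the fingertips stand ahead of it and the grasp point (between the pads) lies 5 mm behind it (ctrl.tips_ahead is the z of the fingertips in the tool frame, in m); z points along the fingers, x is the direction in which the jaws open and shut, and the axes are right-handed (so a half turn about z gives the same grasp; the last joint's range is limited). The gripper opens to 87 mm and grips with 3 to 60 N. Pads are 19 mm wide; open, the fingers measure 117 mm over their backs; the gripper's body (75 mm by 190 mm) begins 51 mm behind the grasp point.
Start: joints at [1.276, 0.332, -0.065, 1.46, 0.022, 1.35, -0.088], TCP at [0.168, -0.602, 0.237] pointing down, gripper open.
Joint ranges: [-2.6, 2.6], [-0.5, 2.12], [-1.47, 1.34], [0.16, 2.42], [-1.27, 4.41], [0.06, 2.06], [-2.6, 2.6]. Speed limits (rad/s): [2.22, 2.22, 2.79, 2.79, 3.14, 3.14, 3.14].

## Interface

Orientations are given as a 3x3 rotation matrix whose columns are the frame's x, y, z axes.
In Python, from station import ctrl, camera, job_done, recognise, mark_of gives the robot as it stands.
- The arm moves only by the shell command python3 -m inch 'ROWS' [FORCE]. ROWS is JSON, a list of rows, each an object of numbers: "x", "y", "z": the shift along the tool's x, y, z in m; "ax", "ay", "az": the turn, a rotation vector about the tool's x, y, z in rad; "claw": the finger opening in m, from 0 to 0.087. In form: [{"x": .., "y": .., "z": .., "ax": .., "ay": .., "az": .., "claw": ..}, ...]. A call has 1 to 20 rows; each row is the pose to reach, as a shift and turn from the pose commanded when the call began, along the tool's axes at that moment; what a row does not reach only later rows make up. A row lasts 1/12 s, in which the tool goes at most 41.7 mm and 7.16 degrees, less where a joint would pass 70% of its speed; a pose out of reach is approached as far as the arm can. A call with a gripper value outside its range is refused whole. The fingers move at their own pace and stop on an object; FORCE is the grip in N (left out, the last holds). Time passes only in rows, so rows that repeat a pose let the fingers close. It gives the time, the measured TCP pose, the force and the opening at its end, in the units of the state.
- ctrl.get_state(): the state, without advancing time (a new reading comes with each control period).
- camera(name): name is "scene" or "top"; returns a dict with "image" (420x560x3 uint8, blue, green, red), "range_z" (420x560 float32, m along the optical axis (not along the pixel's ray), 0 where there is no reading), "vfov" (degrees; the focal length in pixels is half the picture's height over the tangent of half this angle, whatever the lens; pixels are square), "cx", "cy" (the principal point, pixels), "origin" and "attitude" of the camera in the world. Camera axes: x right, y down, z forward; pixel columns grow to the right and rows downward; lengths in m; the calibration is good to about 2 mm. A picture is of the moment at which its call begins.
- job_done(): hands the job in, once; it reports no verdict.
Trained networks look in a picture, given as the dict that the camera call returned (one of the last four; its "shot" number tells which), for a name from the list of things; names that differ only in an ending like _2 or _b are one class to them, and where a whole thing is asked for, a point or a joint stands for the part that bears it (a point fixed in the world has none). Each returns a list of dicts, best first, with "conf" (0 to 1); they miss things now and then, are a little off and sometimes report something else, mostly with a low value. They report only what shows in the picture. A call takes as long as a camera call. They do not tell look-alikes from the thing itself.
- recognise(target, picture): "box" ([left, top, right, bottom] in pixels, round what is visible of it).
- mark_of(target, picture): "at" ([column, row] in pixels: a listed point, or the origin of a listed thing).
The state is a dict: "t": time; "joints": joint angles; "qvel": joint speeds; "joint_torque": joint torques, N m; "ee_pos": TCP position; "orientation": TCP orientation; "wrist_force": force on the tool from outside, world axes, zero at the start; "wrist_torque": the same for the moment, N m; "opening": finger opening in m.
Only numpy, scipy, OpenCV 4.12 (cv2) and the standard library are available. Lean on these libraries where they do the work, as an engineer would, in place of code of your own. Each camera call takes 0.05 s, during which the arm holds its last target.

## Task

Push the wooden panel along its channel until its far end is fully home against the steel end stop, then turn the clamp's crank clockwise (seen from above) to screw the pad down on it, until the small brass tab pops out of the end of the clamp's head. Stop there: about a quarter turn more would bruise the panel. Let go of the crank and leave the panel clamped, and do not disturb the mallet, the whetstone and the two gouges.

Things in the scene. Friction and masses are not known exactly. Their poses are not given: they have to be found in the camera images.
- station: The hold-down clamp, fixed to the bench. Origin on the bench under the screw's axis; z up; the panel's channel runs along y, home is towards -y. Bed: top 20 mm over the bench, x +-65 mm, y -130 to +160 mm. The channel is 74 mm wide between two wooden guides, 12 mm wide and 10 mm high, from y = -55 to +70 mm.
- stop_face (a point): The middle of the steel end stop's face, 20 mm high, at y = -55 mm of the station. Behind it a column carries the clamp's head: a grey block 70 mm wide, from y = -130 to +35 mm of the station, 40 mm high, its underside 85 to 89 mm over the bench (set to another height each time).
- panel_mid (a point): Centre of the loose wooden panel (70 mm along its x, 170 mm along y, 22 mm thick), flat in the channel, drawn out 30 to 60 mm towards +y. Fully home, its -y end touches the end stop and its centre is at y = +30 mm of the station. The end to push is 85 mm from the centre towards +y and stands free over the bed.
- handle_mid (a point): Middle (half-way up) of the crank's upright round wooden handle, 22 mm in diameter, 50 mm tall. It spins freely on its pin, so it can be held and carried round without turning the wrist. It stands 50 mm from the screw's axis; the top of the crank's flat arm (16 mm wide) is 27 mm below this point, and nothing else of the clamp stands above the arm, save the hub (4 mm).
- crank_centre (a point): The point on the screw's vertical axis at the height of the handle's middle: the centre of the handle's circle of 50 mm radius.
- crank (a joint): Turn of the crank in rad; grows clockwise seen from above, which lowers the pad 8 mm a turn. The pad meets the panel 0.25 to 1.5 turns after the start; from there about half a turn or a little more brings the set force. At the handle, turning takes about 4 N free and 7 N at the set force. It stays where it is left. As the force builds, a spring in the head lets the screw, crank and handle rise 4 mm.
- tab (a joint): The brass indicator tab (16 mm wide, 8 mm thick) in the -y end face of the head, 24 mm to the +x side of the screw's axis. 0 = in, flush with the head; at the set force (about 120 N on the panel) it jumps out along -y to about 0.018 m and stays out.
- tab_end (a point): The middle of the tab's outer end, 105 to 109 mm over the bench; moves with the tab.
- pad: The round wooden pad (36 mm in diameter, 10 mm thick) at the foot of the screw, which presses on the panel's top; its origin moves with it, 47 mm below the pad's underside.
- mallet: Wooden mallet lying beyond the clamp: head 70 x 110 x 70 mm, handle 160 mm long towards its x; origin under the head. Leave alone.
- stone: Grey whetstone, 50 x 150 x 25 mm, lying beside the clamp on the robot's side; origin under its centre. Leave alone.
- gouge_a: Carving gouge, about 210 mm long and 26 mm thick, lying beyond the clamp; origin where handle and blade meet, x along the blade. Leave alone.
- gouge_b: A second gouge, about 200 mm long and 24 mm thick, as gouge_a. Leave alone.
Not all that is in view belongs to the job. What is shaped like the part that bears panel_mid but red or turquoise is not meant.

How it is judged:
On the way, in this order (a step that is already met when the one before it is completed fails the run):
1. the panel is pushed fully home against the end stop (within 2.5 mm), before it is clamped (y of panel_mid in the frame of station below 0.0325 m and z of panel_mid in the frame of station below 0.034 m and not (value of joint tab above 0.012 m)), for 0.2 s.
2. the tab has popped out, with the panel still home (y of panel_mid in the frame of station below 0.0325 m and z of panel_mid in the frame of station below 0.034 m and value of joint tab above 0.012 m), for 0.1 s.
At the end, for the whole second after the job is handed in: The panel lies flat in the channel within 2.5 mm of the end stop, the tab is out by more than 12 mm, the pad still presses on the panel with more than 90 N, and the crank and pad are at rest (all of step 2 and contact force between pad and panel above 90 N and velocity of joint crank below 0.05 rad/s and linear speed of pad below 0.01 m/s); the robot touches nothing.
It fails at once if over-tightened: the pad presses on the panel with more than 165 N (the tab pops out at about 120 N; a quarter turn more is the limit) (contact force between pad and panel above 165 N).
It fails at once if the mallet, the whetstone or a gouge is moved more than 30 mm (distance of any of mallet, stone, gouge_a, gouge_b from where it was at the start of the episode above 0.03 m).
It also fails if it takes over 72 s, if anything falls off the work surface, if the arm or the gripper's body presses on something with over 40 N, if the wrist force passes 120 N, or if a joint passes its speed limit or range.

## Working session

There is one attempt and no reset: what is moved stays moved. The work goes in short steps, Python scripts to look and compute and a shell command to move; the robot and the scene stay as the last step left them, time stands still between calls to the robot, and variables do not carry over. Pictures are saved under pics/ and viewed, and the job is handed in when it is done.

```bash
ls; mkdir -p pics; cat > h.py <<'E'
import numpy as np, cv2, json
from station import ctrl, camera, job_done, recognise, mark_of
def f_of(p): return p["image"].shape[0]/2/np.tan(np.radians(p["vfov"])/2)
def ray(p,u,v):
    f=f_of(p); return np.array(p["attitude"])@np.array([(u-p["cx"])/f,(v-p["cy"])/f,1.0])
def pt(p,u,v,z=None):
    if z is None: z=p["range_z"][int(round(v)),int(round(u))]
    return np.array(p["origin"])+ray(p,u,v)*z
def at_height(p,u,v,h):
    r=ray(p,u,v);o=np.array(p["origin"]); return o+r*(h-o[2])/r[2]
def proj(p,X):
    c=np.array(p["attitude"]).T@(np.array(X)-np.array(p["origin"])); f=f_of(p)
    return np.array([p["cx"]+f*c[0]/c[2],p["cy"]+f*c[1]/c[2]])
E
python3 - <<'E'
from h import *
np.set_printoptions(precision=4,suppress=True)
s=ctrl.get_state(); print(s["t"],s["ee_pos"],s["orientation"],s["opening"],ctrl.tips_ahead)
for n in("scene","top"):
    p=camera(n); cv2.imwrite(f"pics/{n}0.png",p["image"]); print(n,p["origin"],p["attitude"],p["vfov"],p["cx"],p["cy"])
    for t in["station","stop_face","panel_mid","handle_mid","crank_centre","tab_end","pad","mallet","stone","gouge_a"]:
        m=mark_of(t,p)
        for d in m[:3]:
            u,v=d["at"]
            print(t,round(d["conf"],2),np.round([u,v],1),pt(p,u,v) if 0<=u<559 and 0<=v<419 else None)
    for t in ["panel_mid","handle_mid","tab"]:
        print(t,[(round(d["conf"],2),d["box"]) for d in recognise(t,p)[:3]])
E
```

```text
pics
0.0 [ 0.1677 -0.6017  0.2358] [[ 0.2685 -0.9633 -0.0005]
 [-0.9633 -0.2685  0.0014]
 [-0.0014  0.0001 -1.    ]] 0.0872465748040241 0.014
scene [ 0.7225 -0.5803  0.8755] [[ 0.9534  0.2426 -0.1791]
 [ 0.3016 -0.7659  0.5679]
 [ 0.0006 -0.5954 -0.8034]] 52.3305889986821 283.0799516833304 210.44315448801262
station 0.71 [282.  245.1] [ 0.5806 -0.1375  0.1287]
panel_mid 0.69 [329.2 157.7] [0.5987 0.2297 0.0248]
panel_mid 0.53 [283.5 245.1] [ 0.5837 -0.1372  0.1298]
handle_mid 0.57 [307.2 196.5] [ 0.6072 -0.0525  0.197 ]
crank_centre 0.76 [284.4 195.2] [0.5256 0.0549 0.0421]
tab_end 0.38 [228.9 240.4] [ 0.4386 -0.1028  0.0275]
mallet 0.66 [338.8 318.5] [ 0.728  -0.2311  0.0701]
stone 0.65 [231.7 240.7] [ 0.4441 -0.0997  0.0242]
gouge_a 0.72 [346.5 239.7] [ 0.7012 -0.0126  0.0201]
gouge_a 0.7 [327.  242.3] [ 0.6591 -0.0361  0.0239]
panel_mid [(0.81, [302.0, 132.9, 352.5, 183.3]), (0.73, [271.2, 185.4, 299.5, 202.2]), (0.67, [204.5, 139.4, 270.8, 174.1])]
handle_mid [(0.7, [302.2, 182.9, 316.4, 203.9]), (0.41, [280.9, 185.8, 315.1, 217.2])]
tab []
top [ 0.4895 -0.0541  1.0383] [[-0.0246
[... 349 characters left out ...]
mid 0.8 [204.9 291.8] [0.3487 0.1725 0.0209]
panel_mid 0.57 [178.8 200. ] [0.5909 0.2389 0.0191]
handle_mid 0.68 [286.9 182.8] [ 0.6028 -0.0495  0.2114]
crank_centre 0.74 [291.7 204.9] [ 0.5586 -0.0588  0.1657]
tab_end 0.53 [271.5 160.2] [ 0.6915 -0.0088  0.0141]
pad 0.16 [305.2 261.6] [ 0.4212 -0.0908  0.0258]
mallet 0.76 [346.8 147.2] [ 0.7087 -0.202   0.068 ]
stone 0.82 [304.1 257.5] [ 0.4318 -0.0883  0.0241]
gouge_a 0.82 [274.4 175.8] [ 0.6518 -0.015  -0.0009]
gouge_a 0.6 [272.3 157.2] [ 0.6977 -0.0115  0.0231]
panel_mid [(0.73, [314.4, 74.9, 372.4, 164.8]), (0.63, [175.8, 260.3, 237.5, 327.3]), (0.62, [144.2, 184.3, 210.6, 223.3])]
handle_mid [(0.5, [279.5, 180.0, 288.8, 193.3])]
tab []
```

View pics/scene0.png

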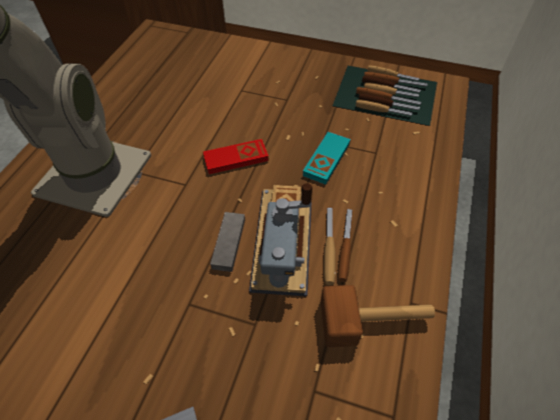

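View pics/top0.png

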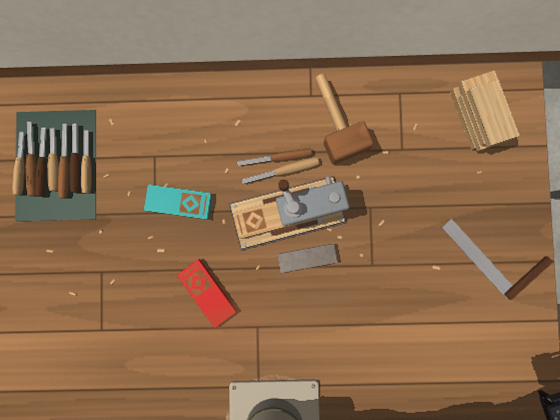

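The top view shows the clamp at about (290,210): bed from (232,205) to (345,185), grey head to the right, the pale panel sticking out left, and the crank handle at about (285,184). Red and turquoise look-alikes lie to the left. Next I fit the station frame from depth.

```bash
python3 - <<'E'
from h import *
np.set_printoptions(precision=4,suppress=True)
for n in("top","scene"):
    p=camera(n); Z=p["range_z"]; v,u=np.mgrid[0:420,0:560]; f=f_of(p)
    R=np.array(p["attitude"]); C=np.stack([(u-p["cx"])/f*Z,(v-p["cy"])/f*Z,Z],-1)@R.T+np.array(p["origin"])
    np.save(f"pics/{n}_xyz.npy",C)
    reg=(abs(C[...,0]-.56)<.16)&(abs(C[...,1]+.05)<.2)&(Z>0)
    print(n,np.histogram(C[reg][:,2],bins=np.arange(-.005,.25,.005)))
    for lo,hi,nm in[(.12,.135,"head"),(.014,.026,"bed"),(.036,.047,"panel"),(.15,.18,"arm"),(.18,.3,"handle")]:
        m=reg&(C[...,2]>lo)&(C[...,2]<hi)
        if nm in("head","bed","panel"):
            k,l,s,_=cv2.connectedComponentsWithStats(m.astype(np.uint8)); i=1+np.argmax(s[1:,4]) if k>1 else 0; m=l==i
        q=C[m]
        if len(q)<5: continue
        r=cv2.minAreaRect((q[:,:2]*1000).astype(np.float32)); print(nm,len(q),r,"mean",q.mean(0),"med z",np.median(q[:,2]))
    big=cv2.resize(p["image"][120:290,180:400] if n=="top" else p["image"][170:310,200:380],None,fx=3.5,fy=3.5,interpolation=cv2.INTER_CUBIC)
    cv2.imwrite(f"pics/{n}0z.png",big)
E
```

```text
top (array([5244, 4313,  364,  315, 1102, 1550,  791,  171,  227, 1014,   78,
         13,   20,   44,  282,  132,    1,    0,    0,    2,    4,    4,
         13,   35,   17,  356, 1289,  193,   13,    0,    0,    1,   25,
        107,   73,    1,    4,    4,    1,    2,    4,    4,   13,   57,
         13,    0,    0,    0,    0,    0]), array([-0.005,  0.   ,  0.005,  0.01 ,  0.015,  0.02 ,  0.025,  0.03 ,
        0.035,  0.04 ,  0.045,  0.05 ,  0.055,  0.06 ,  0.065,  0.07 ,
        0.075,  0.08 ,  0.085,  0.09 ,  0.095,  0.1  ,  0.105,  0.11 ,
        0.115,  0.12 ,  0.125,  0.13 ,  0.135,  0.14 ,  0.145,  0.15 ,
        0.155,  0.16 ,  0.165,  0.17 ,  0.175,  0.18 ,  0.185,  0.19 ,
        0.195,  0.2  ,  0.205,  0.21 ,  0.215,  0.22 ,  0.225,  0.23 ,
        0.235,  0.24 ,  0.245]))
head 1838 ((564.9064331054688, -106.36256408691406), (69.87352752685547, 164.26890563964844), 13.370278358459473) mean [ 0.5645 -0.1106  0.1269] med z 0.12671308835815737
bed 830 ((429.9521179199219, -95.04074096679688), (50.18019104003906, 149.6230010986328), 9.266047477722168) mean [ 0.4309 -0.09
[... 1477 characters left out ...]
14  0.1279] med z 0.12780763351194235
bed 1524 ((553.5635986328125, -46.92127990722656), (120.275634765625, 281.98773193359375), 13.272403717041016) mean [ 0.5636 -0.0953  0.0207] med z 0.02076751136230892
panel 409 ((527.7958374023438, 61.7607536315918), (69.7503890991211, 55.384090423583984), 16.397228240966797) mean [0.5278 0.0632 0.0429] med z 0.0428847787201424
arm 324 ((577.3310546875, -50.9180793762207), (72.96180725097656, 29.793846130371094), 26.883695602416992) mean [ 0.5743 -0.0581  0.164 ] med z 0.16384613684028132
handle 176 ((602.9396362304688, -42.7767333984375), (22.25576400756836, 21.41990852355957), 79.54991149902344) mean [ 0.6039 -0.0468  0.2038] med z 0.20707525551585426
```

View pics/top0z.png

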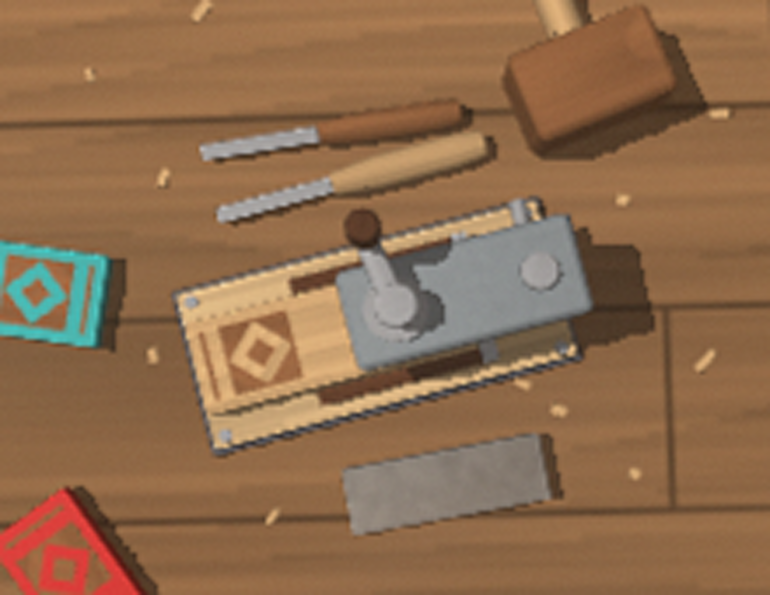

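View pics/scene0z.png

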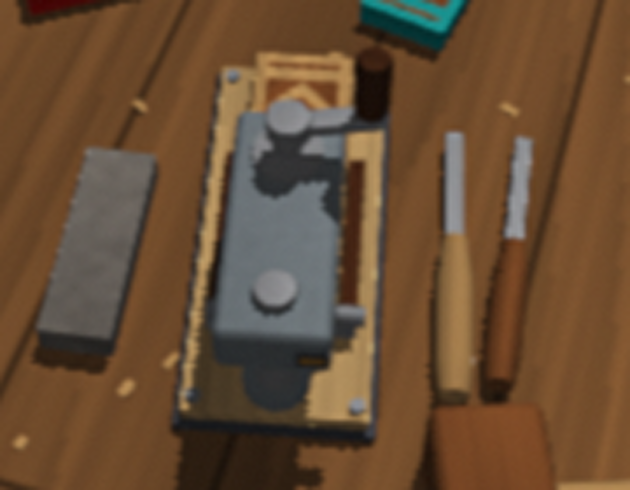

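The grey head, bed and panel fits agree: yaw about 13.35°, panel top z≈0.042, head top ≈0.127, panel end at y≈+0.153. Next I triangulate the crank points against that.

```bash
python3 - <<'E'
from h import *
np.set_printoptions(precision=4,suppress=True)
a=camera("scene");b=camera("top")
def tri(ua,ub):
    d1=ray(a,*ua);d2=ray(b,*ub);o1=np.array(a["origin"]);o2=np.array(b["origin"])
    s=np.linalg.lstsq(np.stack([d1,-d2],1),o2-o1,rcond=None)[0]
    A=o1+s[0]*d1;B=o2+s[1]*d2; return (A+B)/2,np.linalg.norm(A-B)
for t in("crank_centre","handle_mid"):
    print(t,tri(mark_of(t,a)[0]["at"],mark_of(t,b)[0]["at"]))
# predicted
th=np.radians(13.35);X=np.array([np.cos(th),np.sin(th)]);Y=np.array([-X[1],X[0]])
for o in([.554,-.0602],[.557,-.0615]):
  o=np.array(o)
  for nm,xy,z in(("ctr",[0,0],.188),("bedc1",[65e-3,.16],.02),("bedc2",[-65e-3,.16],.02),("bedc3",[65e-3,-.13],.02),("bedc4",[-65e-3,-.13],.02)):
    w=o+xy[0]*X+xy[1]*Y; print(nm,w,proj(a,[*w,z]),proj(b,[*w,z]))
C=np.load("pics/top_xyz.npy")
# hub: points near axis, above head
m=(np.linalg.norm(C[...,:2]-[.555,-.06],axis=-1)<.022)&(C[...,2]>.155)&(C[...,2]<.18); q=C[m]; print("hub",len(q),q.mean(0),q.max(0),q.min(0))
m=(np.linalg.norm(C[...,:2]-[.599,-.041],axis=-1)<.022)&(C[...,2]>.207); q=C[m]; print("htop",len(q),q.mean(0),q.max(0),q.min(0))
E
```

```text
crank_centre (array([ 0.5575, -0.0652,  0.1985]), np.float64(0.009743914487964012))
handle_mid (array([ 0.6029, -0.0417,  0.1899]), np.float64(0.0015440906114137791))
ctr [ 0.554  -0.0602] [281.0319 195.912 ] [292.4205 206.1716]
bedc1 [0.5803 0.1105] [311.0207 189.4967] [227.1887 202.7256]
bedc2 [0.4538 0.0805] [260.985  186.6382] [239.42   250.5117]
bedc3 [ 0.6473 -0.1717] [306.4419 292.0938] [333.4071 174.6895]
bedc4 [ 0.5208 -0.2017] [247.2511 288.0978] [346.3806 222.2866]
ctr [ 0.557  -0.0615] [282.2325 196.7313] [292.9767 204.7958]
bedc1 [0.5833 0.1092] [312.0088 190.1399] [227.6609 201.5806]
bedc2 [0.4568 0.0792] [261.9106 187.2749] [239.8938 249.3521]
bedc3 [ 0.6503 -0.173 ] [307.6065 292.9964] [333.8646 173.5483]
bedc4 [ 0.5238 -0.203 ] [248.3281 288.9896] [346.8395 221.1308]
hub 148 [ 0.5567 -0.0592  0.1645] [ 0.575  -0.0461  0.1707] [ 0.5405 -0.073   0.1584]
htop 81 [ 0.5992 -0.041   0.2129] [ 0.6091 -0.0301  0.2173] [ 0.5897 -0.0518  0.2071]
```

Bed corners project onto the picture within 2–3 px. Working values: origin (0.5555,-0.0608), handle (0.600,-0.041,0.188). I move over the panel's free end with the jaws closed.

```bash
python3 -m inch '[{"x":-0.2,"y":-0.175,"az":-0.5,"claw":0},{"x":-0.602,"y":-0.526,"az":-1.53,"claw":0},{"x":-0.602,"y":-0.526,"az":-1.53,"claw":0},{"x":-0.602,"y":-0.526,"az":-1.53,"claw":0},{"x":-0.602,"y":-0.526,"az":-1.53,"claw":0},{"x":-0.602,"y":-0.526,"az":-1.53,"claw":0},{"x":-0.602,"y":-0.526,"az":-1.53,"claw":0},{"x":-0.602,"y":-0.526,"az":-1.53,"claw":0},{"x":-0.602,"y":-0.526,"az":-1.53,"claw":0},{"x":-0.602,"y":-0.526,"az":-1.53,"claw":0},{"x":-0.602,"y":-0.526,"az":-1.53,"claw":0},{"x":-0.602,"y":-0.526,"az":-1.53,"claw":0},{"x":-0.602,"y":-0.526,"az":-1.53,"claw":0},{"x":-0.602,"y":-0.526,"az":-1.53,"claw":0},{"x":-0.602,"y":-0.526,"az":-1.53,"claw":0},{"x":-0.602,"y":-0.526,"az":-1.53,"claw":0},{"x":-0.602,"y":-0.526,"az":-1.53,"claw":0},{"x":-0.602,"y":-0.526,"az":-1.53,"claw":0},{"x":-0.602,"y":-0.526,"az":-1.53,"claw":0},{"x":-0.602,"y":-0.526,"az":-1.53,"claw":0}]' 20
```

```text
invalid input
```

```bash
python3 -m inch '[{"x":-0.02,"y":-0.0175,"z":0.0,"ax":0.0,"ay":0.0,"az":-0.05,"claw":0.01}]' 20
```

```text
t: 1.88
ee_pos: [0.1761, -0.5806, 0.2359]
orientation: [[0.311, -0.951, -0.002], [-0.951, -0.311, -0.001], [0.0, 0.002, -1.0]]
wrist_force: [-0.0, -0.0, 0.0]
opening: 0.0846
```

```bash
python3 -m inch '[{"x":-0.555,"y":-0.537,"z":0,"ax":0,"ay":0,"az":-1.48,"claw":0},{"x":-0.555,"y":-0.537,"z":0,"ax":0,"ay":0,"az":-1.48,"claw":0},{"x":-0.555,"y":-0.537,"z":0,"ax":0,"ay":0,"az":-1.48,"claw":0},{"x":-0.555,"y":-0.537,"z":0,"ax":0,"ay":0,"az":-1.48,"claw":0},{"x":-0.555,"y":-0.537,"z":0,"ax":0,"ay":0,"az":-1.48,"claw":0},{"x":-0.555,"y":-0.537,"z":0,"ax":0,"ay":0,"az":-1.48,"claw":0},{"x":-0.555,"y":-0.537,"z":0,"ax":0,"ay":0,"az":-1.48,"claw":0},{"x":-0.555,"y":-0.537,"z":0,"ax":0,"ay":0,"az":-1.48,"claw":0},{"x":-0.555,"y":-0.537,"z":0,"ax":0,"ay":0,"az":-1.48,"claw":0},{"x":-0.555,"y":-0.537,"z":0,"ax":0,"ay":0,"az":-1.48,"claw":0},{"x":-0.555,"y":-0.537,"z":0,"ax":0,"ay":0,"az":-1.48,"claw":0},{"x":-0.555,"y":-0.537,"z":0,"ax":0,"ay":0,"az":-1.48,"claw":0},{"x":-0.555,"y":-0.537,"z":0,"ax":0,"ay":0,"az":-1.48,"claw":0},{"x":-0.555,"y":-0.537,"z":0,"ax":0,"ay":0,"az":-1.48,"claw":0},{"x":-0.555,"y":-0.537,"z":0,"ax":0,"ay":0,"az":-1.48,"claw":0},{"x":-0.555,"y":-0.537,"z":0,"ax":0,"ay":0,"az":-1.48,"claw":0},{"x":-0.555,"y":-0.537,"z":0,"ax":0,"ay":0,"az":-1.48,"claw":0},{"x":-0.555,"y":-0.537,"z":0,"ax":0,"ay":0,"az":-1.48,"claw":0},{"x":-0.555,"y":-0.537,"z":0,"ax":0,"ay":0,"az":-1.48,"claw":0},{"x":-0.555,"y":-0.537,"z":0,"ax":0,"ay":0,"az":-1.48,"claw":0}]' 20
```

```text
t: 3.55
ee_pos: [0.5137, 0.1238, 0.2366]
orientation: [[0.972, 0.235, 0.0], [0.235, -0.972, 0.003], [0.001, -0.003, -1.0]]
wrist_force: [-1.1, -0.2, -0.3]
opening: 0.0005
```

```bash
python3 - <<'E'
from h import *
for n in("scene","top"):
    p=camera(n); cv2.imwrite(f"pics/{n}1.png",p["image"])
E
```

```text
(no output)
```

View pics/scene1.png

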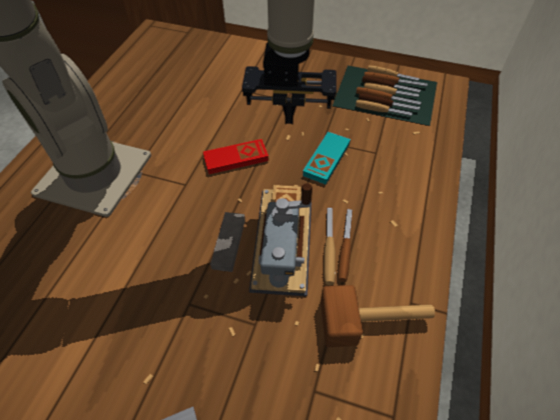

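View pics/top1.png

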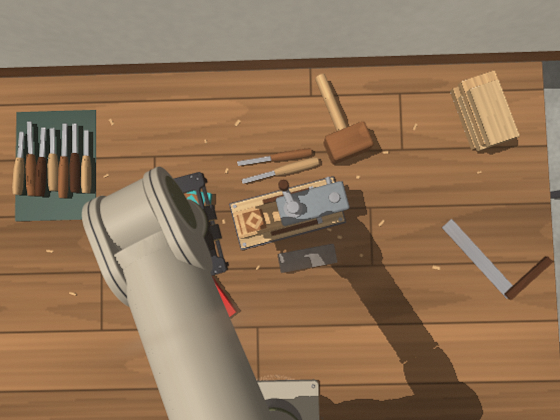

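The hand is beyond the panel's free end, with the wide body across the channel and clear. Descend, then push along tool +y.

```bash
python3 -m inch '[{"x":0,"y":0.004,"z":0.192,"ax":0,"ay":0,"az":0,"claw":0},{"x":0,"y":0.004,"z":0.192,"ax":0,"ay":0,"az":0,"claw":0},{"x":0,"y":0.004,"z":0.192,"ax":0,"ay":0,"az":0,"claw":0},{"x":0,"y":0.004,"z":0.192,"ax":0,"ay":0,"az":0,"claw":0},{"x":0,"y":0.004,"z":0.192,"ax":0,"ay":0,"az":0,"claw":0},{"x":0,"y":0.004,"z":0.192,"ax":0,"ay":0,"az":0,"claw":0},{"x":0,"y":0.004,"z":0.192,"ax":0,"ay":0,"az":0,"claw":0}]' 20
python3 - <<'E'
from h import *
for n in("scene",):
    p=camera(n); cv2.imwrite(f"pics/{n}2.png",cv2.resize(p["image"][60:260,180:400],None,fx=3,fy=3))
E
```

```text
t: 4.23
ee_pos: [0.5136, 0.113, 0.0445]
orientation: [[0.974, 0.228, -0.002], [0.228, -0.974, -0.001], [-0.002, 0.0, -1.0]]
wrist_force: [0.3, -0.4, 1.1]
opening: 0.0003
```

View pics/scene2.png

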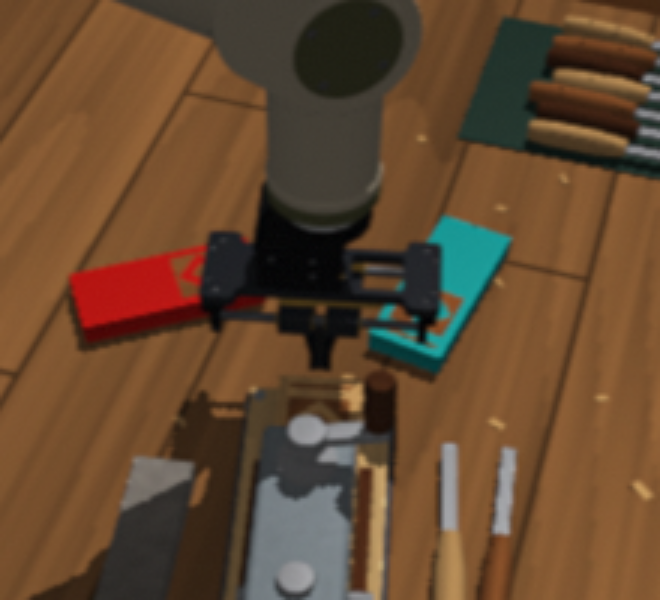

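```bash
python3 -m inch '[{"x":0,"y":0.005,"z":0,"ax":0,"ay":0,"az":0,"claw":0},{"x":0,"y":0.010,"z":0,"ax":0,"ay":0,"az":0,"claw":0},{"x":0,"y":0.014,"z":0,"ax":0,"ay":0,"az":0,"claw":0},{"x":0,"y":0.018,"z":0,"ax":0,"ay":0,"az":0,"claw":0},{"x":0,"y":0.022,"z":0,"ax":0,"ay":0,"az":0,"claw":0},{"x":0,"y":0.026,"z":0,"ax":0,"ay":0,"az":0,"claw":0},{"x":0,"y":0.030,"z":0,"ax":0,"ay":0,"az":0,"claw":0},{"x":0,"y":0.034,"z":0,"ax":0,"ay":0,"az":0,"claw":0},{"x":0,"y":0.038,"z":0,"ax":0,"ay":0,"az":0,"claw":0},{"x":0,"y":0.042,"z":0,"ax":0,"ay":0,"az":0,"claw":0},{"x":0,"y":0.045,"z":0,"ax":0,"ay":0,"az":0,"claw":0},{"x":0,"y":0.045,"z":0,"ax":0,"ay":0,"az":0,"claw":0}]' 20
```

```text
t: 5.28
ee_pos: [0.5246, 0.0695, 0.0444]
orientation: [[0.974, 0.228, -0.0], [0.228, -0.974, -0.001], [-0.0, 0.0, -1.0]]
wrist_force: [1.6, 1.0, -0.2]
opening: 0.0003
```

```bash
python3 -m inch '[{"x":0,"y":0.0015,"z":0,"ax":0,"ay":0,"az":0,"claw":0},{"x":0,"y":0.003,"z":0,"ax":0,"ay":0,"az":0,"claw":0},{"x":0,"y":0.0045,"z":0,"ax":0,"ay":0,"az":0,"claw":0},{"x":0,"y":0.006,"z":0,"ax":0,"ay":0,"az":0,"claw":0},{"x":0,"y":0.006,"z":0,"ax":0,"ay":0,"az":0,"claw":0}]' 20
python3 -m inch '[{"x":0,"y":0.001,"z":0,"ax":0,"ay":0,"az":0,"claw":0},{"x":0,"y":0.002,"z":0,"ax":0,"ay":0,"az":0,"claw":0},{"x":0,"y":0.002,"z":0,"ax":0,"ay":0,"az":0,"claw":0}]' 20
```

```text
t: 5.7
ee_pos: [0.5258, 0.0642, 0.0444]
orientation: [[0.974, 0.229, -0.0], [0.229, -0.974, -0.0], [-0.0, 0.0, -1.0]]
wrist_force: [0.2, -0.2, -0.2]
opening: 0.0002
t: 5.95
ee_pos: [0.5263, 0.0625, 0.0445]
orientation: [[0.973, 0.229, -0.0], [0.229, -0.973, -0.0], [-0.0, 0.0, -1.0]]
wrist_force: [1.2, 1.0, -0.2]
opening: 0.0003
```

```bash
for i in 1 2 3; do python3 -m inch '[{"x":0,"y":0.001,"z":0,"ax":0,"ay":0,"az":0,"claw":0},{"x":0,"y":0.002,"z":0,"ax":0,"ay":0,"az":0,"claw":0},{"x":0,"y":0.002,"z":0,"ax":0,"ay":0,"az":0,"claw":0}]' 20 | grep -E "t:|ee_pos|wrist"; done
```

```text
t: 6.2
ee_pos: [0.5266, 0.0613, 0.0445]
wrist_force: [-1.4, 3.7, 0.1]
t: 6.45
ee_pos: [0.5265, 0.0611, 0.0446]
wrist_force: [-3.0, 8.9, 0.4]
t: 6.7
ee_pos: [0.5265, 0.0609, 0.0446]
wrist_force: [-3.5, 13.6, 0.8]
```

Contact with the stop: travel ended at y≈0.125 (0.115 + half finger) with force rising to 14 N. Back off, rise, open.

```bash
python3 -m inch '[{"x":0,"y":-0.008,"z":0,"ax":0,"ay":0,"az":0,"claw":0},{"x":0,"y":-0.02,"z":0,"ax":0,"ay":0,"az":0,"claw":0},{"x":0,"y":-0.02,"z":-0.215,"ax":0,"ay":0,"az":0,"claw":0.06},{"x":0,"y":-0.02,"z":-0.215,"ax":0,"ay":0,"az":0,"claw":0.06},{"x":0,"y":-0.02,"z":-0.215,"ax":0,"ay":0,"az":0,"claw":0.06},{"x":0,"y":-0.02,"z":-0.215,"ax":0,"ay":0,"az":0,"claw":0.06},{"x":0,"y":-0.02,"z":-0.215,"ax":0,"ay":0,"az":0,"claw":0.06},{"x":0,"y":-0.02,"z":-0.215,"ax":0,"ay":0,"az":0,"claw":0.06},{"x":0,"y":-0.02,"z":-0.215,"ax":0,"ay":0,"az":0,"claw":0.06}]' 20
python3 - <<'E'
from h import *
np.set_printoptions(precision=4,suppress=True)
p=camera("top"); Z=p["range_z"]; v,u=np.mgrid[0:420,0:560]; f=f_of(p)
C=np.stack([(u-p["cx"])/f*Z,(v-p["cy"])/f*Z,Z],-1)@np.array(p["attitude"]).T+np.array(p["origin"])
p2=camera("scene"); Z=p2["range_z"]; f=f_of(p2)
D=np.stack([(u-p2["cx"])/f*Z,(v-p2["cy"])/f*Z,Z],-1)@np.array(p2["attitude"]).T+np.array(p2["origin"])
th=np.radians(13.35);X=np.array([np.cos(th),np.sin(th)]);Y=np.array([-X[1],X[0]]);o=np.array([.5555,-.0608])
for n,E in(("top",C),("scene",D)):
    d=E[...,:2]-o; xs=d@X; ys=d@Y; m=(abs(xs)<.03)&(ys>.04)&(ys<.2)&(E[...,2]>.036)&(E[...,2]<.047); print(n,m.sum(),np.sort(ys[m])[-8:] if m.any() else None)
cv2.imwrite("pics/top3.png",p["image"]);cv2.imwrite("pics/scene3.png",cv2.resize(p2["image"][60:310,180:400],None,fx=2.4,fy=2.4))
E
```

```text
t: 7.45
ee_pos: [0.5245, 0.0769, 0.2627]
orientation: [[0.974, 0.228, 0.006], [0.228, -0.974, -0.001], [0.006, 0.002, -1.0]]
wrist_force: [0.3, 0.2, 0.9]
opening: 0.0393
top 682 [0.1147 0.1147 0.1149 0.1151 0.1151 0.1155 0.1156 0.1157]
scene 75 [0.1126 0.1128 0.1129 0.114  0.114  0.114  0.115  0.1151]
```

View pics/scene3.png

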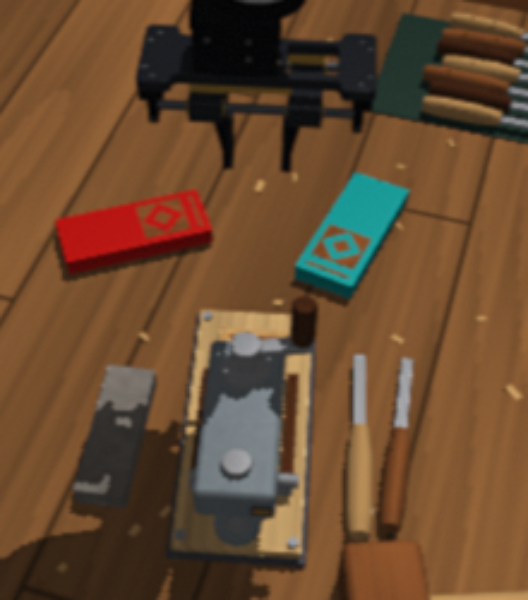

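The panel's end now measures y=0.115 in both cameras, so it is home. Move over the handle.

```bash
python3 -m inch '[{"x":0.047,"y":0.132,"z":0,"ax":0,"ay":0,"az":0,"claw":0.06},{"x":0.047,"y":0.132,"z":0,"ax":0,"ay":0,"az":0,"claw":0.06},{"x":0.047,"y":0.132,"z":0,"ax":0,"ay":0,"az":0,"claw":0.06},{"x":0.047,"y":0.132,"z":0,"ax":0,"ay":0,"az":0,"claw":0.06},{"x":0.047,"y":0.132,"z":0,"ax":0,"ay":0,"az":0,"claw":0.06},{"x":0.047,"y":0.132,"z":0,"ax":0,"ay":0,"az":0,"claw":0.06},{"x":0.047,"y":0.132,"z":0,"ax":0,"ay":0,"az":0,"claw":0.06}]' 20
```

```text
t: 8.13
ee_pos: [0.5983, -0.0399, 0.2583]
orientation: [[0.973, 0.231, -0.002], [0.231, -0.973, 0.001], [-0.002, -0.001, -1.0]]
wrist_force: [-0.1, 0.2, 0.7]
opening: 0.0599
```

```bash
python3 -m inch '[{"x":0.002,"y":0.002,"z":0.03,"ax":0,"ay":0,"az":0,"claw":0.06},{"x":0.002,"y":0.002,"z":0.055,"ax":0,"ay":0,"az":0,"claw":0.06},{"x":0.002,"y":0.002,"z":0.07,"ax":0,"ay":0,"az":0,"claw":0.06},{"x":0.002,"y":0.002,"z":0.07,"ax":0,"ay":0,"az":0,"claw":0.06},{"x":0.002,"y":0.002,"z":0.07,"ax":0,"ay":0,"az":0,"claw":0.06}]' 20
python3 - <<'E'
from h import *
p=camera("scene"); cv2.imwrite("pics/scene4.png",cv2.resize(p["image"][130:270,220:380],None,fx=4,fy=4))
E
```

```text
t: 8.55
ee_pos: [0.6007, -0.0416, 0.1894]
orientation: [[0.973, 0.231, -0.001], [0.231, -0.973, 0.0], [-0.001, -0.0, -1.0]]
wrist_force: [-0.4, 0.6, 1.2]
opening: 0.0602
```

View pics/scene4.png

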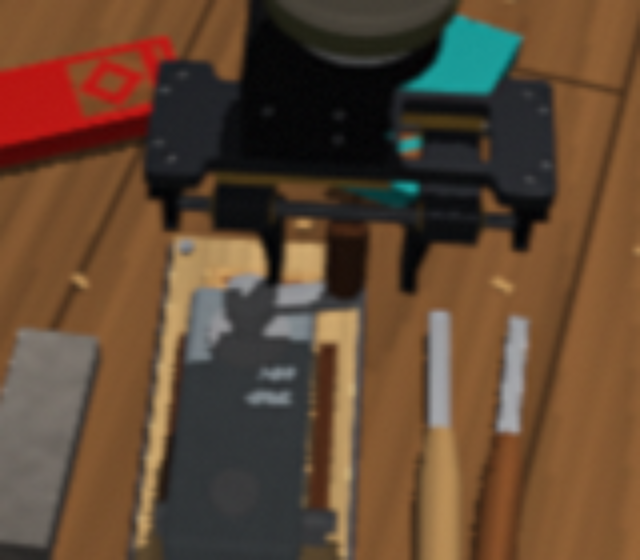

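The handle (347,258) stands between the fingers (275 and 408). Close.

```bash
python3 -m inch '[{"x":0,"y":0,"z":0,"ax":0,"ay":0,"az":0,"claw":0.015},{"x":0,"y":0,"z":0,"ax":0,"ay":0,"az":0,"claw":0.015},{"x":0,"y":0,"z":0,"ax":0,"ay":0,"az":0,"claw":0.015},{"x":0,"y":0,"z":0,"ax":0,"ay":0,"az":0,"claw":0.015},{"x":0,"y":0,"z":0,"ax":0,"ay":0,"az":0,"claw":0.015}]' 30
```

```text
t: 9.02
ee_pos: [0.6016, -0.0429, 0.1899]
orientation: [[0.973, 0.229, 0.001], [0.229, -0.973, -0.0], [0.0, 0.0, -1.0]]
wrist_force: [-0.1, -0.8, -0.8]
opening: 0.0345
```

```bash
python3 -m inch '[{"x":0,"y":0,"z":0,"ax":0,"ay":0,"az":0,"claw":0.015},{"x":0,"y":0,"z":0,"ax":0,"ay":0,"az":0,"claw":0.015},{"x":0,"y":0,"z":0,"ax":0,"ay":0,"az":0,"claw":0.015},{"x":0,"y":0,"z":0,"ax":0,"ay":0,"az":0,"claw":0.015},{"x":0,"y":0,"z":0,"ax":0,"ay":0,"az":0,"claw":0.015}]' 30
```

```text
t: 9.43
ee_pos: [0.602, -0.0427, 0.1898]
orientation: [[0.973, 0.229, 0.001], [0.229, -0.973, 0.0], [0.001, 0.0, -1.0]]
wrist_force: [5.3, 1.1, -0.6]
opening: 0.0206
```

```bash
cat > arc.py <<'E'
import sys,numpy as np
def arc(p0,dth,st,zper=8.0,n=None):
    for k in range(1,int(round(dth/st))+1):
        t=k*st;a=np.radians(p0);b=np.radians(p0-t)
        print(t,"x %.4f y %.4f z %.4f"%(.05*(np.cos(b)-np.cos(a)),.05*(np.sin(a)-np.sin(b)),.001*zper*t/360))
arc(float(sys.argv[1]),float(sys.argv[2]),float(sys.argv[3]),float(sys.argv[4]) if len(sys.argv)>4 else 8)
E
python3 arc.py 8 180 10
```

```text
10.0 x 0.0005 y 0.0087 z 0.0002
20.0 x -0.0006 y 0.0174 z 0.0004
30.0 x -0.0032 y 0.0257 z 0.0007
40.0 x -0.0071 y 0.0335 z 0.0009
50.0 x -0.0124 y 0.0404 z 0.0011
60.0 x -0.0187 y 0.0464 z 0.0013
70.0 x -0.0260 y 0.0511 z 0.0016
80.0 x -0.0341 y 0.0545 z 0.0018
90.0 x -0.0426 y 0.0565 z 0.0020
100.0 x -0.0513 y 0.0569 z 0.0022
110.0 x -0.0599 y 0.0559 z 0.0024
120.0 x -0.0682 y 0.0533 z 0.0027
130.0 x -0.0760 y 0.0494 z 0.0029
140.0 x -0.0830 y 0.0441 z 0.0031
150.0 x -0.0889 y 0.0377 z 0.0033
160.0 x -0.0937 y 0.0304 z 0.0036
170.0 x -0.0971 y 0.0224 z 0.0038
180.0 x -0.0990 y 0.0139 z 0.0040
```

First a quarter turn, then check forces.

```bash
python3 -m inch '[{"x":0.0005,"y":0.0087,"z":0.0002,"ax":0,"ay":0,"az":0,"claw":0.015},{"x":-0.0006,"y":0.0174,"z":0.0004,"ax":0,"ay":0,"az":0,"claw":0.015},{"x":-0.0032,"y":0.0257,"z":0.0007,"ax":0,"ay":0,"az":0,"claw":0.015},{"x":-0.0071,"y":0.0335,"z":0.0009,"ax":0,"ay":0,"az":0,"claw":0.015},{"x":-0.0124,"y":0.0404,"z":0.0011,"ax":0,"ay":0,"az":0,"claw":0.015},{"x":-0.0187,"y":0.0464,"z":0.0013,"ax":0,"ay":0,"az":0,"claw":0.015},{"x":-0.026,"y":0.0511,"z":0.0016,"ax":0,"ay":0,"az":0,"claw":0.015},{"x":-0.0341,"y":0.0545,"z":0.0018,"ax":0,"ay":0,"az":0,"claw":0.015},{"x":-0.0426,"y":0.0565,"z":0.002,"ax":0,"ay":0,"az":0,"claw":0.015},{"x":-0.0426,"y":0.0565,"z":0.002,"ax":0,"ay":0,"az":0,"claw":0.015},{"x":-0.0426,"y":0.0565,"z":0.002,"ax":0,"ay":0,"az":0,"claw":0.015}]' 30
python3 - <<'E'
from h import *
p=camera("scene"); cv2.imwrite("pics/scene5.png",cv2.resize(p["image"][130:330,200:380],None,fx=3,fy=3))
E
```

```text
t: 10.35
ee_pos: [0.5735, -0.1092, 0.1894]
orientation: [[0.974, 0.227, 0.003], [0.227, -0.974, -0.002], [0.002, 0.003, -1.0]]
wrist_force: [1.8, -3.7, 11.8]
opening: 0.0209
```

View pics/scene5.png

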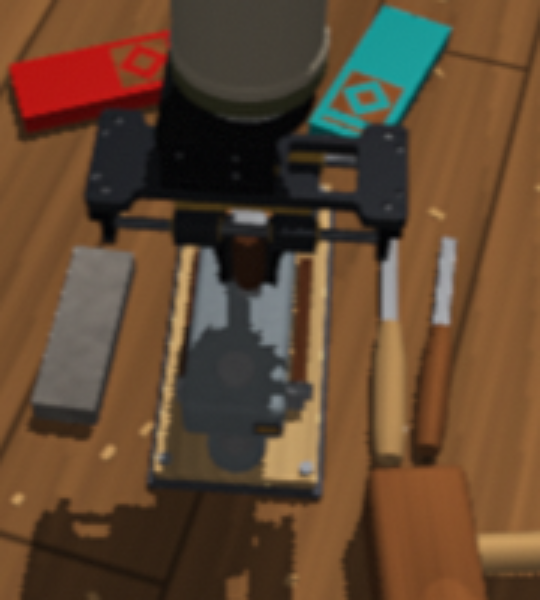

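The crank followed a quarter turn, and the measured position fits the centre within 2 mm. The tab shows flush at (268,428) in the crop. The vertical force of 12 N suggests the handle did not sink, so I drop the z term and take 2 mm back.

```bash
python3 arc.py -82 180 10 0
```

```text
10.0 x -0.0087 y 0.0005 z 0.0000
20.0 x -0.0174 y -0.0006 z 0.0000
30.0 x -0.0257 y -0.0032 z 0.0000
40.0 x -0.0335 y -0.0071 z 0.0000
50.0 x -0.0404 y -0.0124 z 0.0000
60.0 x -0.0464 y -0.0187 z 0.0000
70.0 x -0.0511 y -0.0260 z 0.0000
80.0 x -0.0545 y -0.0341 z 0.0000
90.0 x -0.0565 y -0.0426 z 0.0000
100.0 x -0.0569 y -0.0513 z 0.0000
110.0 x -0.0559 y -0.0599 z 0.0000
120.0 x -0.0533 y -0.0682 z 0.0000
130.0 x -0.0494 y -0.0760 z 0.0000
140.0 x -0.0441 y -0.0830 z 0.0000
150.0 x -0.0377 y -0.0889 z 0.0000
160.0 x -0.0304 y -0.0937 z 0.0000
170.0 x -0.0224 y -0.0971 z 0.0000
180.0 x -0.0139 y -0.0990 z 0.0000
```

```bash
python3 -m inch '[{"x":-0.0087,"y":0.0005,"z":-0.002,"ax":0,"ay":0,"az":0,"claw":0.015},{"x":-0.0174,"y":-0.0006,"z":-0.002,"ax":0,"ay":0,"az":0,"claw":0.015},{"x":-0.0257,"y":-0.0032,"z":-0.002,"ax":0,"ay":0,"az":0,"claw":0.015},{"x":-0.0335,"y":-0.0071,"z":-0.002,"ax":0,"ay":0,"az":0,"claw":0.015},{"x":-0.0404,"y":-0.0124,"z":-0.002,"ax":0,"ay":0,"az":0,"claw":0.015},{"x":-0.0464,"y":-0.0187,"z":-0.002,"ax":0,"ay":0,"az":0,"claw":0.015},{"x":-0.0511,"y":-0.026,"z":-0.002,"ax":0,"ay":0,"az":0,"claw":0.015},{"x":-0.0545,"y":-0.0341,"z":-0.002,"ax":0,"ay":0,"az":0,"claw":0.015},{"x":-0.0565,"y":-0.0426,"z":-0.002,"ax":0,"ay":0,"az":0,"claw":0.015},{"x":-0.0565,"y":-0.0426,"z":-0.002,"ax":0,"ay":0,"az":0,"claw":0.015},{"x":-0.0565,"y":-0.0426,"z":-0.002,"ax":0,"ay":0,"az":0,"claw":0.015}]' 30
python3 - <<'E'
from h import *
p=camera("scene"); cv2.imwrite("pics/scene6.png",cv2.resize(p["image"][130:330,200:380],None,fx=3,fy=3))
E
```

```text
t: 11.32
ee_pos: [0.508, -0.0769, 0.1894]
orientation: [[0.973, 0.231, 0.001], [0.231, -0.973, 0.001], [0.001, -0.001, -1.0]]
wrist_force: [6.6, 3.9, -5.0]
opening: 0.0211
```

View pics/scene6.png

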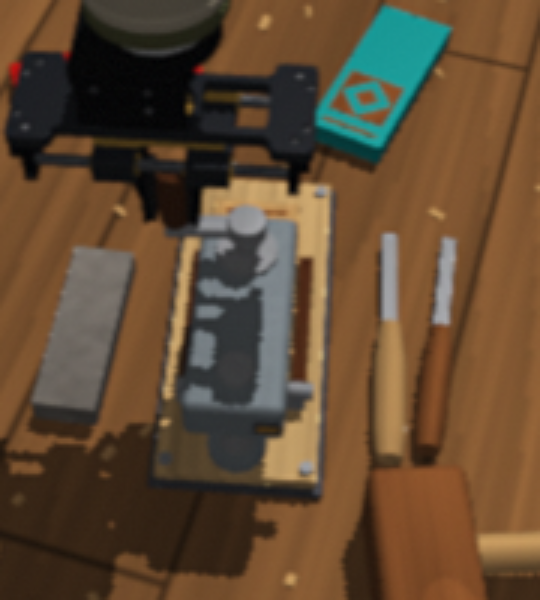

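```bash
python3 arc.py -172 90 10 0; python3 -m inch '[{"x":-0.0005,"y":-0.0087,"z":0.0005,"ax":0,"ay":0,"az":0,"claw":0.015},{"x":0.0006,"y":-0.0174,"z":0.0005,"ax":0,"ay":0,"az":0,"claw":0.015},{"x":0.0032,"y":-0.0257,"z":0.0005,"ax":0,"ay":0,"az":0,"claw":0.015},{"x":0.0071,"y":-0.0335,"z":0.0005,"ax":0,"ay":0,"az":0,"claw":0.015},{"x":0.0124,"y":-0.0404,"z":0.0005,"ax":0,"ay":0,"az":0,"claw":0.015},{"x":0.0187,"y":-0.0464,"z":0.0005,"ax":0,"ay":0,"az":0,"claw":0.015},{"x":0.026,"y":-0.0511,"z":0.0005,"ax":0,"ay":0,"az":0,"claw":0.015},{"x":0.026,"y":-0.0511,"z":0.0005,"ax":0,"ay":0,"az":0,"claw":0.015},{"x":0.026,"y":-0.0511,"z":0.0005,"ax":0,"ay":0,"az":0,"claw":0.015}]' 30
python3 - <<'E'
from h import *
p=camera("scene"); cv2.imwrite("pics/scene7.png",cv2.resize(p["image"][130:330,200:380],None,fx=3,fy=3))
E
```

```text
10.0 x -0.0005 y -0.0087 z 0.0000
20.0 x 0.0006 y -0.0174 z 0.0000
30.0 x 0.0032 y -0.0257 z 0.0000
40.0 x 0.0071 y -0.0335 z 0.0000
50.0 x 0.0124 y -0.0404 z 0.0000
60.0 x 0.0187 y -0.0464 z 0.0000
70.0 x 0.0260 y -0.0511 z 0.0000
80.0 x 0.0341 y -0.0545 z 0.0000
90.0 x 0.0426 y -0.0565 z 0.0000
t: 12.12
ee_pos: [0.5222, -0.0244, 0.1894]
orientation: [[0.974, 0.228, 0.002], [0.228, -0.974, -0.002], [0.001, 0.003, -1.0]]
wrist_force: [6.4, -5.8, -2.2]
opening: 0.021
```

View pics/scene7.png

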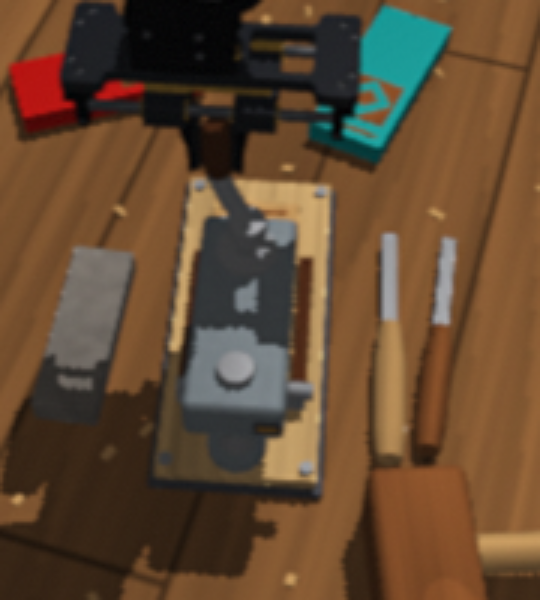

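The pad/crank turn is at about 250°, handle height constant at 0.1894, and the tab is still flush at (268,428). From here I take smaller steps and check the tab each time.

```bash
python3 arc.py 118 120 10 0; cat > look.py <<'E'
import sys
from h import *
p=camera("scene")
th=np.radians(13.35);X=np.array([np.cos(th),np.sin(th)]);Y=np.array([-X[1],X[0]]);o=np.array([.5555,-.0608])
c=proj(p,[*(o+.024*X-.139*Y),.107]).astype(int)
a,b=c[1]-45,c[0]-55
cv2.imwrite(f"pics/{sys.argv[1]}.png",cv2.resize(p["image"][a:a+80,b:b+110],None,fx=5,fy=5,interpolation=cv2.INTER_CUBIC))
print("crop",b,a,"tab_end",[(round(d["conf"],2),np.round(d["at"])) for d in mark_of("tab_end",p)[:2]])
print("tab",[(round(d["conf"],2),d["box"]) for d in recognise("tab",p)[:2]])
s=ctrl.get_state();d=np.array(s["ee_pos"][:2])-o
print("phi",np.degrees(np.arctan2(d@Y,d@X)),"r",np.linalg.norm(d),"z",s["ee_pos"][2],"F",np.round(s["wrist_force"],1),s["t"])
E
python3 -m inch '[{"x":0.0081,"y":-0.0034,"z":0,"ax":0,"ay":0,"az":0,"claw":0.015},{"x":0.0166,"y":-0.0054,"z":0,"ax":0,"ay":0,"az":0,"claw":0.015},{"x":0.0252,"y":-0.0058,"z":0,"ax":0,"ay":0,"az":0,"claw":0.015},{"x":0.0338,"y":-0.0048,"z":0,"ax":0,"ay":0,"az":0,"claw":0.015},{"x":0.0338,"y":-0.0048,"z":0,"ax":0,"ay":0,"az":0,"claw":0.015}]' 30; python3 look.py s8
```

```text
10.0 x 0.0080 y -0.0034 z 0.0000
20.0 x 0.0165 y -0.0054 z 0.0000
30.0 x 0.0252 y -0.0058 z 0.0000
40.0 x 0.0339 y -0.0048 z 0.0000
50.0 x 0.0422 y -0.0022 z 0.0000
60.0 x 0.0500 y 0.0017 z 0.0000
70.0 x 0.0569 y 0.0070 z 0.0000
80.0 x 0.0629 y 0.0134 z 0.0000
90.0 x 0.0676 y 0.0207 z 0.0000
100.0 x 0.0710 y 0.0287 z 0.0000
110.0 x 0.0730 y 0.0372 z 0.0000
120.0 x 0.0734 y 0.0459 z 0.0000
t: 12.58
ee_pos: [0.5535, -0.0115, 0.1893]
orientation: [[0.974, 0.229, -0.001], [0.229, -0.974, -0.002], [-0.002, 0.001, -1.0]]
wrist_force: [-0.1, -4.2, 6.1]
opening: 0.021
crop 233 231 tab_end []
tab [(0.68, [320.3, 280.2, 432.0, 345.7])]
phi 79.36018298317647 r 0.04920322168808825 z 0.18941158940509514 F [ 1.6 -4.9  3. ] 12.7333
```

View pics/s8.png

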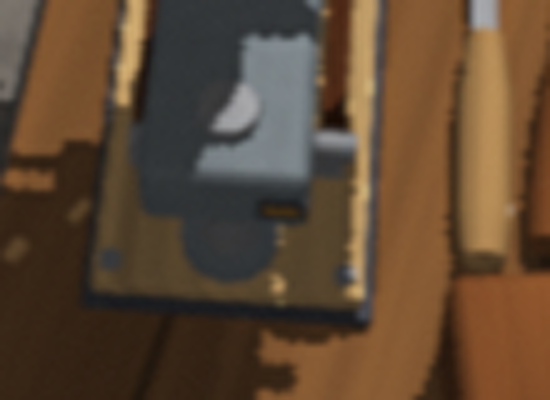

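Tab flush (crop 283,208). Continue in 50° steps.

```bash
python3 arc.py 78 50 10 0;  python3 -m inch '[{"x":0.0085,"y":0.001,"z":0,"ax":0,"ay":0,"az":0,"claw":0.015},{"x":0.0161,"y":0.0065,"z":0,"ax":0,"ay":0,"az":0,"claw":0.015},{"x":0.023,"y":0.0118,"z":0,"ax":0,"ay":0,"az":0,"claw":0.015},{"x":0.029,"y":0.0182,"z":0,"ax":0,"ay":0,"az":0,"claw":0.015},{"x":0.0338,"y":0.0254,"z":0,"ax":0,"ay":0,"az":0,"claw":0.015},{"x":0.0338,"y":0.0254,"z":0,"ax":0,"ay":0,"az":0,"claw":0.015}]' 30; python3 look.py s9
```

```text
10.0 x 0.0083 y 0.0025 z 0.0000
20.0 x 0.0161 y 0.0065 z 0.0000
30.0 x 0.0231 y 0.0118 z 0.0000
40.0 x 0.0290 y 0.0181 z 0.0000
50.0 x 0.0338 y 0.0254 z 0.0000
t: 13.23
ee_pos: [0.5922, -0.027, 0.1896]
orientation: [[0.973, 0.23, -0.001], [0.23, -0.973, 0.001], [-0.0, -0.001, -1.0]]
wrist_force: [0.9, 1.4, 3.8]
opening: 0.0212
crop 233 231 tab_end []
tab []
phi 29.48093694552894 r 0.04980777589837274 z 0.18959102438432973 F [2.  1.2 5.3] 13.3833
```

View pics/s9.png

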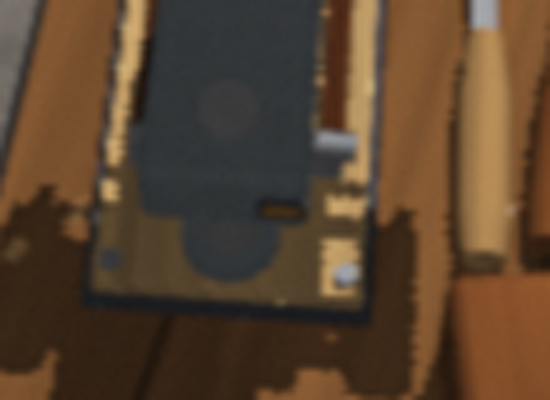

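Handle height still 0.1896, so no load yet (it should rise about 4 mm by the set force). A 90° step is safe.

```bash
python3 arc.py 28 90 10 0 >a; cat a; python3 -m inch '[{"x":0.0034,"y":0.008,"z":0,"ax":0,"ay":0,"az":0,"claw":0.015},{"x":0.0054,"y":0.0165,"z":0,"ax":0,"ay":0,"az":0,"claw":0.015},{"x":0.0058,"y":0.0252,"z":0,"ax":0,"ay":0,"az":0,"claw":0.015},{"x":0.0047,"y":0.0339,"z":0,"ax":0,"ay":0,"az":0,"claw":0.015},{"x":0.0022,"y":0.0422,"z":0,"ax":0,"ay":0,"az":0,"claw":0.015},{"x":-0.0017,"y":0.05,"z":0,"ax":0,"ay":0,"az":0,"claw":0.015},{"x":-0.007,"y":0.0569,"z":0,"ax":0,"ay":0,"az":0,"claw":0.015},{"x":-0.0134,"y":0.0629,"z":0,"ax":0,"ay":0,"az":0,"claw":0.015},{"x":-0.0207,"y":0.0676,"z":0,"ax":0,"ay":0,"az":0,"claw":0.015},{"x":-0.0207,"y":0.0676,"z":0,"ax":0,"ay":0,"az":0,"claw":0.015}]' 30; python3 look.py s10
```

```text
10.0 x 0.0034 y 0.0080 z 0.0000
20.0 x 0.0054 y 0.0165 z 0.0000
30.0 x 0.0058 y 0.0252 z 0.0000
40.0 x 0.0048 y 0.0339 z 0.0000
50.0 x 0.0022 y 0.0422 z 0.0000
60.0 x -0.0017 y 0.0500 z 0.0000
70.0 x -0.0070 y 0.0569 z 0.0000
80.0 x -0.0134 y 0.0629 z 0.0000
90.0 x -0.0207 y 0.0676 z 0.0000
t: 14.22
ee_pos: [0.5888, -0.1003, 0.1909]
orientation: [[0.974, 0.227, 0.005], [0.227, -0.974, -0.002], [0.004, 0.003, -1.0]]
wrist_force: [5.9, -1.8, 9.3]
opening: 0.0215
crop 233 231 tab_end []
tab [(0.34, [289.4, 197.8, 295.0, 202.0])]
phi -62.86225107685326 r 0.051507863270725304 z 0.19090204524392893 F [ 5.6 -4.7 10. ] 14.3667
```

View pics/s10.png

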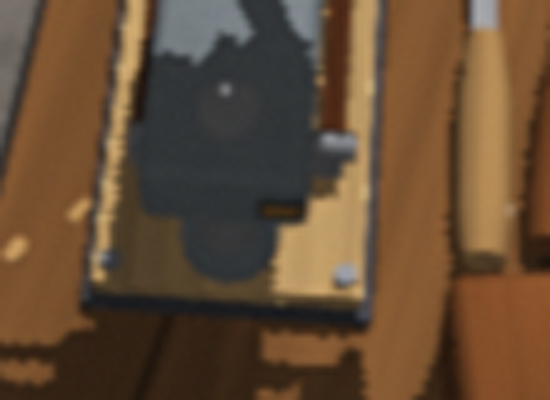

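Handle has risen ~1.4 mm: the pad is on the panel. 30–40° steps from here, letting the tool rise along.

```bash
python3 arc.py -62 150 10 0; python3 -m inch '[{"x":-0.008,"y":0.0034,"z":-0.001,"ax":0,"ay":0,"az":0,"claw":0.015},{"x":-0.0165,"y":0.0054,"z":-0.0015,"ax":0,"ay":0,"az":0,"claw":0.015},{"x":-0.0252,"y":0.0058,"z":-0.002,"ax":0,"ay":0,"az":0,"claw":0.015},{"x":-0.0252,"y":0.0058,"z":-0.002,"ax":0,"ay":0,"az":0,"claw":0.015},{"x":-0.0252,"y":0.0058,"z":-0.002,"ax":0,"ay":0,"az":0,"claw":0.015}]' 30; python3 look.py s11
```

```text
10.0 x -0.0080 y 0.0034 z 0.0000
20.0 x -0.0165 y 0.0054 z 0.0000
30.0 x -0.0252 y 0.0058 z 0.0000
40.0 x -0.0339 y 0.0048 z 0.0000
50.0 x -0.0422 y 0.0022 z 0.0000
60.0 x -0.0500 y -0.0017 z 0.0000
70.0 x -0.0569 y -0.0070 z 0.0000
80.0 x -0.0629 y -0.0134 z 0.0000
90.0 x -0.0676 y -0.0207 z 0.0000
100.0 x -0.0710 y -0.0287 z 0.0000
110.0 x -0.0730 y -0.0372 z 0.0000
120.0 x -0.0734 y -0.0459 z 0.0000
130.0 x -0.0724 y -0.0545 z 0.0000
140.0 x -0.0698 y -0.0629 z 0.0000
150.0 x -0.0659 y -0.0706 z 0.0000
t: 14.78
ee_pos: [0.5643, -0.1112, 0.1915]
orientation: [[0.974, 0.228, 0.0], [0.228, -0.974, -0.002], [-0.0, 0.002, -1.0]]
wrist_force: [1.4, -4.9, 6.9]
opening: 0.0211
crop 233 231 tab_end []
tab [(0.72, [339.5, 210.2, 352.1, 282.3])]
phi -93.28979459874041 r 0.051205266583666594 z 0.19151414372510364 F [ 0.5 -6.   7.2] 14.9333
```

View pics/s11.png

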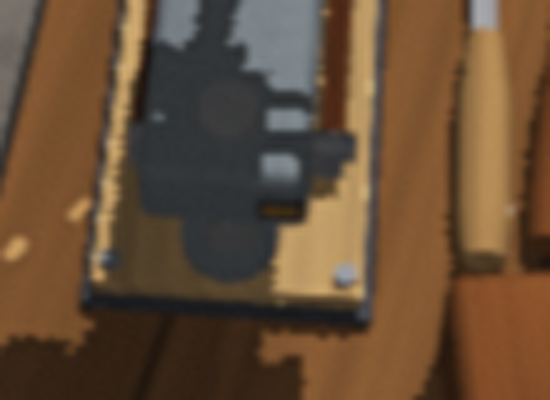

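Tab still in; rise ≈2 mm of 4. Next 40°.

```bash
python3 arc.py -92 40 10 0; python3 -m inch '[{"x":-0.0087,"y":-0.001,"z":-0.0005,"ax":0,"ay":0,"az":0,"claw":0.015},{"x":-0.0171,"y":-0.0035,"z":-0.001,"ax":0,"ay":0,"az":0,"claw":0.015},{"x":-0.0247,"y":-0.0074,"z":-0.001,"ax":0,"ay":0,"az":0,"claw":0.015},{"x":-0.0317,"y":-0.0127,"z":-0.0015,"ax":0,"ay":0,"az":0,"claw":0.015},{"x":-0.0317,"y":-0.0127,"z":-0.0015,"ax":0,"ay":0,"az":0,"claw":0.015},{"x":-0.0317,"y":-0.0127,"z":-0.0015,"ax":0,"ay":0,"az":0,"claw":0.015}]' 30; python3 look.py s12
```

```text
10.0 x -0.0087 y -0.0011 z 0.0000
20.0 x -0.0170 y -0.0036 z 0.0000
30.0 x -0.0248 y -0.0076 z 0.0000
40.0 x -0.0317 y -0.0128 z 0.0000
t: 15.43
ee_pos: [0.5302, -0.1046, 0.1923]
orientation: [[0.973, 0.229, -0.002], [0.229, -0.973, -0.0], [-0.002, -0.0, -1.0]]
wrist_force: [-0.8, -1.1, 2.3]
opening: 0.0211
crop 233 231 tab_end []
tab []
phi -133.20432130768987 r 0.05049272935467516 z 0.19227177614919358 F [-1.1  0.1  1.7] 15.5833
```

View pics/s12.png

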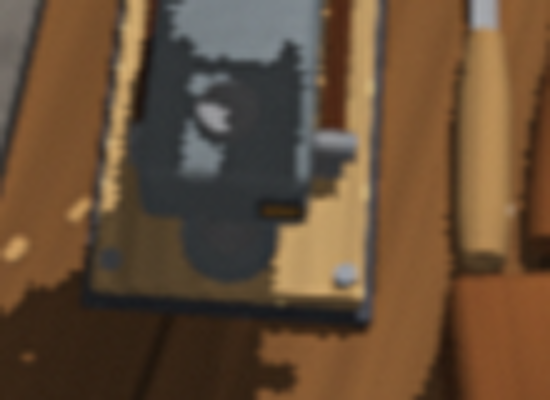

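Tab still in, rise 2.8 mm. Next 30°.

```bash
python3 arc.py -132 30 10 0; python3 -m inch '[{"x":-0.006,"y":-0.0063,"z":-0.0003,"ax":0,"ay":0,"az":0,"claw":0.015},{"x":-0.0106,"y":-0.0136,"z":-0.0006,"ax":0,"ay":0,"az":0,"claw":0.015},{"x":-0.0141,"y":-0.0216,"z":-0.001,"ax":0,"ay":0,"az":0,"claw":0.015},{"x":-0.0141,"y":-0.0216,"z":-0.001,"ax":0,"ay":0,"az":0,"claw":0.015},{"x":-0.0141,"y":-0.0216,"z":-0.001,"ax":0,"ay":0,"az":0,"claw":0.015}]' 30; python3 look.py s13
```

```text
10.0 x -0.0059 y -0.0064 z 0.0000
20.0 x -0.0107 y -0.0137 z 0.0000
30.0 x -0.0141 y -0.0217 z 0.0000
t: 16.0
ee_pos: [0.5121, -0.0859, 0.1929]
orientation: [[0.973, 0.23, 0.001], [0.23, -0.973, 0.001], [0.001, -0.001, -1.0]]
wrist_force: [5.3, 2.7, -5.5]
opening: 0.0214
crop 233 231 tab_end [(0.36, array([258., 198.]))]
tab []
phi -163.31255990269165 r 0.05001223213564577 z 0.19290911409176192 F [ 4.8  2.3 -5.3] 16.15
```

View pics/s13.png

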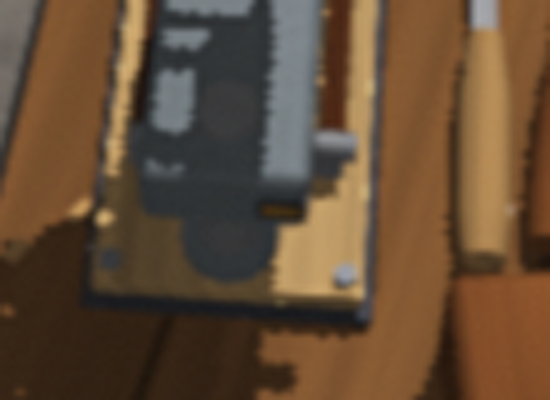

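Tab still in, rise 3.5 mm. 20° steps now.

```bash
python3 arc.py -162 40 10 0; python3 -m inch '[{"x":-0.0019,"y":-0.0085,"z":0,"ax":0,"ay":0,"az":0,"claw":0.015},{"x":-0.0024,"y":-0.0172,"z":0,"ax":0,"ay":0,"az":0,"claw":0.015},{"x":-0.0024,"y":-0.0172,"z":0,"ax":0,"ay":0,"az":0,"claw":0.015},{"x":-0.0024,"y":-0.0172,"z":0,"ax":0,"ay":0,"az":0,"claw":0.015}]' 30; python3 look.py s14
```

```text
10.0 x -0.0020 y -0.0085 z 0.0000
20.0 x -0.0024 y -0.0172 z 0.0000
30.0 x -0.0014 y -0.0258 z 0.0000
40.0 x 0.0012 y -0.0342 z 0.0000
t: 16.48
ee_pos: [0.5066, -0.0701, 0.1932]
orientation: [[0.973, 0.23, 0.002], [0.23, -0.973, 0.001], [0.002, -0.0, -1.0]]
wrist_force: [8.3, -0.1, -7.1]
opening: 0.021
crop 233 231 tab_end [(0.59, array([286., 284.]))]
tab [(0.61, [286.5, 274.2, 295.8, 280.5])]
phi 177.44005172299867 r 0.049788235972487944 z 0.19317529631156471 F [ 8.7  0.4 -8.3] 16.6333
```

View pics/s14.png

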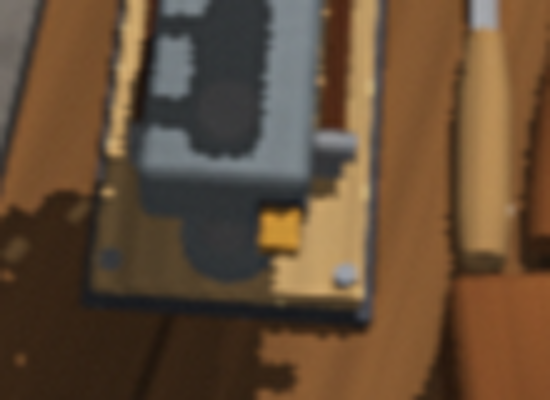

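The brass tab is out (crop 280,230; the network agrees). Release and withdraw.

```bash
python3 -m inch '[{"x":0,"y":0,"z":0,"ax":0,"ay":0,"az":0,"claw":0.06},{"x":0,"y":0,"z":0,"ax":0,"ay":0,"az":0,"claw":0.06},{"x":0,"y":0,"z":0,"ax":0,"ay":0,"az":0,"claw":0.06},{"x":0,"y":0,"z":0,"ax":0,"ay":0,"az":0,"claw":0.06},{"x":0,"y":0,"z":0,"ax":0,"ay":0,"az":0,"claw":0.06},{"x":0,"y":0,"z":0,"ax":0,"ay":0,"az":0,"claw":0.06},{"x":0,"y":0,"z":0,"ax":0,"ay":0,"az":0,"claw":0.06}]' 30
python3 -m inch '[{"x":0,"y":0,"z":-0.02,"ax":0,"ay":0,"az":0,"claw":0.06},{"x":0,"y":0,"z":-0.05,"ax":0,"ay":0,"az":0,"claw":0.06},{"x":0,"y":0,"z":-0.08,"ax":0,"ay":0,"az":0,"claw":0.06},{"x":0,"y":0,"z":-0.12,"ax":0,"ay":0,"az":0,"claw":0.06},{"x":0,"y":0,"z":-0.12,"ax":0,"ay":0,"az":0,"claw":0.06},{"x":0,"y":0,"z":-0.12,"ax":0,"ay":0,"az":0,"claw":0.06},{"x":0,"y":-0.1,"z":-0.12,"ax":0,"ay":0,"az":0,"claw":0.06},{"x":0,"y":-0.1,"z":-0.12,"ax":0,"ay":0,"az":0,"claw":0.06},{"x":0,"y":-0.1,"z":-0.12,"ax":0,"ay":0,"az":0,"claw":0.06},{"x":0,"y":-0.1,"z":-0.12,"ax":0,"ay":0,"az":0,"claw":0.06},{"x":0,"y":-0.1,"z":-0.12,"ax":0,"ay":0,"az":0,"claw":0.06}]' 30
python3 - <<'E'
from h import *
np.set_printoptions(precision=4,suppress=True)
p=camera("scene"); q=camera("top"); cv2.imwrite("pics/end.png",cv2.resize(p["image"][100:350,180:460],None,fx=2.4,fy=2.4)); cv2.imwrite("pics/endt.png",q["image"])
v,u=np.mgrid[0:420,0:560]
th=np.radians(13.35);X=np.array([np.cos(th),np.sin(th)]);Y=np.array([-X[1],X[0]]);o=np.array([.5555,-.0608])
for n,P in(("scene",p),("top",q)):
    Z=P["range_z"];f=f_of(P);E=np.stack([(u-P["cx"])/f*Z,(v-P["cy"])/f*Z,Z],-1)@np.array(P["attitude"]).T+np.array(P["origin"])
    d=E[...,:2]-o; xs=d@X; ys=d@Y
    m=(abs(xs)<.03)&(ys>.04)&(ys<.2)&(E[...,2]>.036)&(E[...,2]<.047); print(n,"panel end",np.sort(ys[m])[-6:])
    m=(abs(xs-.024)<.012)&(ys<-.12)&(E[...,2]>.098)&(E[...,2]<.117); print("tab end y",np.sort(ys[m])[:5])
E
```

```text
t: 17.22
ee_pos: [0.5056, -0.0708, 0.1936]
orientation: [[0.973, 0.229, -0.0], [0.229, -0.973, -0.0], [-0.0, 0.0, -1.0]]
wrist_force: [-0.9, 0.2, -0.2]
opening: 0.0574
t: 18.13
ee_pos: [0.4822, 0.0273, 0.3127]
orientation: [[0.973, 0.231, -0.001], [0.231, -0.973, -0.001], [-0.001, 0.001, -1.0]]
wrist_force: [-0.2, -1.2, 0.4]
opening: 0.0599
scene panel end [0.1133 0.1134 0.1134 0.1138 0.1159 0.116 ]
tab end y [-0.1509 -0.1506 -0.1506 -0.1503 -0.15  ]
top panel end [0.0912 0.0913 0.0914 0.0916 0.0922 0.0924]
tab end y [-0.1487 -0.1485 -0.1476 -0.1474 -0.1467]
```

View pics/end.png

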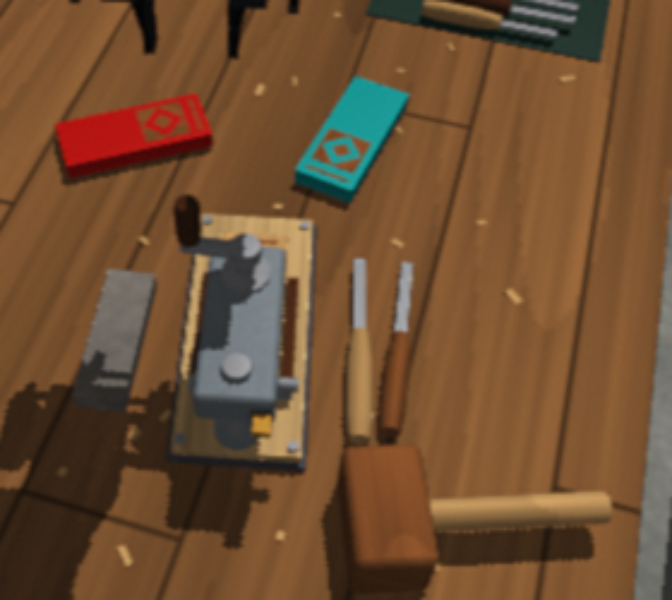

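View pics/endt.png

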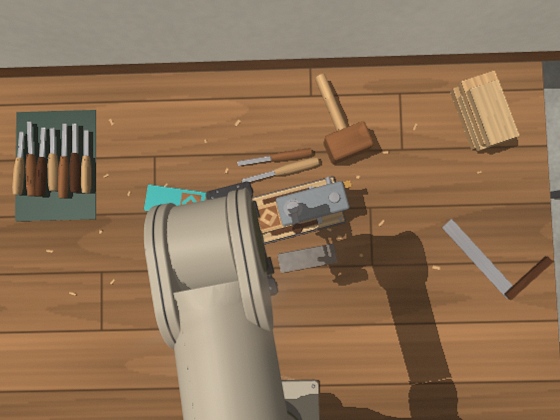

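The tab is out by about 18–20 mm. The panel end reads 0.115 in the scene view; in the top view the arm covers it. The tools are unmoved, the hand is free and the arm is clear. Handing in.

```bash
python3 -c "
from station import job_done
print(job_done())"
```

```text
the job is handed in; nothing more can be done
None
```

I pushed the panel home and clamped it. I stopped at the first check that showed the tab out, then let go of the crank, backed the arm away and handed the job in at about 18 s.

- **Panel:** the push ended on the stop with about 14 N. Both cameras then put the panel's end at y ≈ 0.115 m in the station frame, which is home. At the end the scene camera still read about 0.113–0.116 m; the top camera's 0.092 m doesn't count, because the arm hid that end.
- **Clamping:** I turned the crank about 1.5 turns clockwise, in 20–40° steps once the handle began to rise. The tab came out during the last 20° step, with the handle up about 3.8 mm. It measured about 18–20 mm out.
- **After release:** the wrist force was about 1 N and the arm was clear of everything. The mallet, whetstone and gouges look unmoved in the pictures.
- **Unconfirmed or odd:**
  - I had no direct reading of the pad's force; I judged it only from the tab and the handle's rise.
  - The handle did not sink as the crank turned, so I dropped the planned z-following after the first quarter turn. Until then it had built up about 12 N vertically at the wrist.
  - The networks' tab reports were unreliable until the tab was out, so I judged it from the pictures and depth readings.
  - One early move command was refused because rows need every key. Nothing moved.

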